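Index a coated board round to the fume extractor

TASK

The freshly coated board sits on a swing arm that is locked by a spring index pin. Hook the fingertips under the pin's pull ring (do not pinch it) and lift the pin clear of its hole, swing the arm by one hole towards the side where the black extraction nozzle stands, and let the pin spring back fully home in that hole. Then draw the fingers out of the ring; do not touch the wet board, handle the ring gently, and leave everything else on the bench where it is.

Things in the scene. Friction and masses are not known exactly. Their poses are not given: they have to be found in the camera images.
- fixture: Board holder, fixed: T-shaped steel base plate 240 x 360 x 12 mm with an aluminium arc (top 30 mm up) of five square index holes on a 160 mm radius about the arm's pivot, 0.40 rad (64 mm) apart. Origin on the bench under the vertical pivot; the middle hole lies 160 mm from it along the fixture's -x (towards the robot); y to the left seen from the robot; z up.
- swing_arm (a joint): Angle of the flat grey swing arm about the fixture's pivot, rad: 0 in the middle hole (the start), positive with its pin end swung to the fixture's +y; next holes +0.40 and -0.40. The seated pin locks it (0.006 play); with the pin drawn it swings with about 1 N at the ring and stays put. 40 mm wide, 183 mm long, top 42 mm above the bench.
- index_pin (a joint): Height of the spring index pin above fully home, m, 0 to 0.026; straight up; clear of the hole at 0.012. Needs about 6 N at first, 9 N at 0.020. 12 mm thick, round-ended, 160 mm from the pivot, in a brass boss 25 mm across whose top is 66 mm above the bench. It springs into a hole by itself when within about 4 mm of it and rides on the arc between holes.
- ring: Steel pull ring fixed rigidly upright on the index pin: wire 6 mm thick, opening 60 mm, 72 mm over all. Origin at its centre, 108 mm above the bench with the pin home. Its x axis points along the arm to the pivot and is the axis of the opening (fingers enter along +x, from the robot's side). It turns and rises with arm and pin. It must never bear over 35 N.
- ring_top (a point): Underside of the top of the pull ring, where a fingertip lifts it: 30 mm above the ring's centre; it moves with the ring.
- board (a point): White circuit board, freshly coated, 60 x 86 mm and 2.5 mm thick, clipped on the swing arm between pivot and ring. The point is the centre of its top, 78 mm from the pivot, 48 mm above the bench; the orange parts on it rise to 55 mm. Not to be touched.
- nozzle: Black fume extraction nozzle: a round foot 90 mm across, a thin bent post and a wide black funnel 84 mm across about 160 mm above the bench. Fixed. It stands level with the pivot, left or right of it: this side gives the direction of the swing. Origin on the bench under the foot's centre.
- bottle: White bottle with a blue cap, 60 mm across, 150 mm tall, on the other side of the pivot. Origin at the centre of its underside. Leave alone.
- jar_a: Clear jar with red lid, 52 mm across, 70 mm tall, left of the holder. Origin at the centre of its underside. Leave alone.
- jar_b: The same jar, right of the holder. Leave alone.
- dish: White dish 72 mm across, 16 mm high, left in front of the holder. Origin under its centre. Leave alone.
- blue_cap: Blue bottle cap 42 mm across, 22 mm high, in front of the holder. Origin under its centre. Leave alone.
- brush: Brush 170 mm long with a wooden handle, lying in front of the holder on the right. Leave alone.
- foam_block: White block 50 x 80 x 30 mm on the right. Origin under its centre. Leave alone.
Things that resemble listed ones, but are neither listed nor needed, are in the scene too. Of the things like the nozzle, leave any that is pink or yellow; of the rest the smaller one is meant.

How it is judged:
On the way, in this order (a step that is already met when the one before it is completed fails the run):
1. the index pin is lifted clear of the middle hole (value of joint index_pin above 0.012 m), for 0.1 s.
2. the arm is at the next hole on the nozzle's side with the pin fully home (((y of nozzle in the frame of fixture above 0 m and value of joint swing_arm between 0.37 and 0.43 rad) or (y of nozzle in the frame of fixture below 0 m and value of joint swing_arm between -0.43 and -0.37 rad)) and value of joint index_pin below 0.002 m), for 0.2 s.
At the end, for the whole second after the job is handed in: The swing arm is at rest within 0.03 rad of the next hole on the nozzle's side (+0.40 if the nozzle stands on the fixture's +y side, else -0.40) and the index pin is within 2 mm of fully home (all of step 2 and velocity of joint swing_arm between -0.05 and 0.05 rad/s); the robot touches nothing.
It fails at once if the ring is pinched or hauled with more than 35 N (contact force between the fingers and ring above 35 N).
It fails at once if the wet board is touched (contact force between any of the fingers, the arm and swing_arm_c0 above 1 N).
It fails at once if a bystander is moved by more than 20 mm (distance of any of bottle, jar_a, jar_b, dish, blue_cap, brush, foam_block from where it was at the start of the episode above 0.02 m).
It also fails if it takes over 56 s, if anything falls off the work surface, if the arm or the gripper's body presses on something with over 40 N, if the wrist force passes 120 N, or if a joint passes its speed limit or range.

ROBOT

A 6-joint arm with a two-finger parallel gripper is mounted at the origin on the work surface. World frame = base frame: x ahead of the robot, y to its left, z up, the work surface at z = 0. Lengths are in m, angles in rad, forces in N, time in s.
With the tool pointing down it reaches from about 0.25 to 0.85 m from the base axis. Payload 12.5 kg.
Tool frame: the origin (TCP) lies on the centre line of the jaws, within the pads' length; the fingertips stand robot.tcp_to_tips ahead of it and the grasp point (between the pads) lies 6 mm ahead of it (robot.tcp_to_tips is the distance from the TCP to the fingertips, in m); z points along the fingers, y is the direction in which the jaws open and shut (so a half turn about z gives the same grasp; the last joint's range is limited). The gripper opens to 93 mm and grips with 3 to 60 N. Pads are 15 mm wide; open, the fingers measure 128 mm over their backs; the gripper's body (75 mm by 188 mm) begins 65 mm behind the grasp point.
Start: joints at [-1.415, 0.351, 1.652, -0, 1.139, -0.085], TCP at [0.131, -0.534, 0.244] pointing down, gripper open.
Joint ranges: [-2.75, 2.75], [-0.79, 2.1], [0.01, 2.65], [-1.57, 4.71], [0.07, 3.14], [-2.87, 2.87]. Speed limits (rad/s): [2.22, 2.22, 2.79, 3.14, 3.14, 3.14].

INTERFACE

Orientations are given as a unit quaternion [x, y, z, w].
In Python, from station import robot, camera, camera_params gives the robot as it stands.
- The arm moves only by the shell command python3 -m handwheel 'ROWS' [FORCE]. ROWS is JSON, a list of rows, each a list of 3 entries, a list of its own where there are three numbers: the turn, a rotation vector about the world's x, y, z scaled (see below), then the shift along the world's x, y, z scaled (see below), then the closure, from 0 (fully open) to 1 (shut). A call has 1 to 12 rows; each row is the pose to reach, as a shift and turn from the pose commanded when the call began; what a row does not reach only later rows make up. The controller multiplies each number of a shift by 0.2 m and each number of a turn by 45 degrees. A row lasts 1/12 s, in which the tool goes at most 41.7 mm and 7.16 degrees, less where a joint would pass 70% of its speed; a pose out of reach is approached as far as the arm can. A call with a number of a shift or a turn outside -1 to 1 is refused whole. A call with a gripper value outside its range is refused whole. The fingers move at their own pace and stop on an object; FORCE is the grip in N (left out, the last holds). Time passes only in rows, so rows that repeat a pose let the fingers close. It gives the time, the measured TCP pose, the force and the opening at its end, in the units of the state.
- robot.get_obs(): the state, without advancing time (a new reading comes with each control period).
- camera(name): name is "scene" or "top"; returns (picture, depth): 480x640x3 uint8, blue, green, red; 480x640 float32, m along the optical axis (not along the pixel's ray), 0 where there is no reading.
- camera_params(name): a dict with "fx", "fy", "cx", "cy" (pixels), "k1" (the pictures are not rectified: a ray, as slopes to the right and down, at radius r is drawn at 1 + k1 r^2 times it, then the intrinsics apply), "R" (3x3) and "t" (3): a world point X has camera coordinates R X + t. Camera axes: x right, y down, z forward; pixel columns grow to the right and rows downward; lengths in m; the calibration is good to about 2 mm. A picture is of the moment at which its call begins. camera_params takes no time and is no camera call.
- robot.sign_off(): hands the job in, once; it reports no verdict.
The state is a dict: "time_s": time; "joint_positions": joint angles; "qd": joint speeds; "joint_torque": joint torques, N m; "ee_pos": TCP position; "tool_rot": TCP orientation; "wrist_force": force on the tool from outside, world axes, zero at the start; "moment": the same for the moment, N m; "gripper_width": finger opening in m.
Only numpy, scipy, OpenCV 4.12 (cv2) and the standard library are available. Lean on these libraries where they do the work, as an engineer would, in place of code of your own. Each camera call takes 0.05 s, during which the arm holds its last target.

## Working session

There is one attempt and no reset: what is moved stays moved. The work goes in short steps, Python scripts to look and compute and a shell command to move; the robot and the scene stay as the last step left them, time stands still between calls to the robot, and variables do not carry over. Pictures are saved under pics/ and viewed, and the job is handed in when it is done.

```bash
mkdir -p pics; ls; python3 - <<'E'
from station import robot,camera,camera_params
import cv2,numpy as np
print(robot.get_obs(), robot.tcp_to_tips)
for n in("scene","top"):
    p,d=camera(n); cv2.imwrite(f"pics/{n}0.png",p); np.save(f"pics/{n}0.npy",d); print(n,camera_params(n))
E
```

```text
pics
{'time_s': 0.0, 'joint_positions': array([-1.41462688e+00,  3.51218050e-01,  1.65242170e+00,  1.58766653e-05,
        1.13908049e+00, -8.45627952e-02]), 'qd': array([-0.00201275,  0.00080343, -0.00010338,  0.00125062,  0.00121711,
       -0.00047607]), 'joint_torque': array([ 7.90957392e-05, -4.97318172e+01, -2.85259259e+01,  6.98095467e-02,
        2.55802850e-02, -9.14252269e-05]), 'ee_pos': array([ 0.13112751, -0.53382112,  0.24311228]), 'tool_rot': array([ 9.92764982e-01,  1.20072367e-01, -1.29778256e-05, -5.63688691e-04]), 'wrist_force': array([ 0.1738348 , -0.47312473, -0.13578292]), 'moment': array([-0.01923172,  0.04764384,  0.02679618]), 'gripper_width': 0.09316414095601426} 0.025
scene {'fx': 610.8828104079623, 'fy': 610.8828104079623, 'cx': 309.9050685263418, 'cy': 240.81694866039987, 'k1': 0.05804104112060121, 'R': array([[-0.41333156,  0.91057927,  0.00155299],
       [ 0.72820016,  0.33156874, -0.59982222],
       [-0.54670061, -0.24679456, -0.8001318 ]]), 't': array([ 0.23909286, -0.3479501 ,  1.57446902])}
top {'fx': 503.1066321156299, 'fy': 503.1066321156299, 'cx': 319.21776801597844, 'cy': 245.42964416136635, 'k1': -0.050059899526360335, 'R': array([[ 0.02517901, -0.9995833 ,  0.01411566],
       [-0.99575762, -0.02632772, -0.08816807],
       [ 0.08850296, -0.0118358 , -0.99600559]]), 't': array([-0.03368735,  0.55937946,  1.33103231])}
```

View pics/scene0.png

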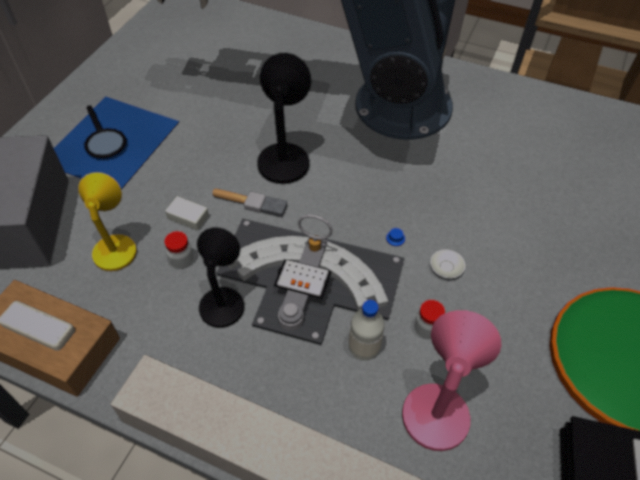

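View pics/top0.png

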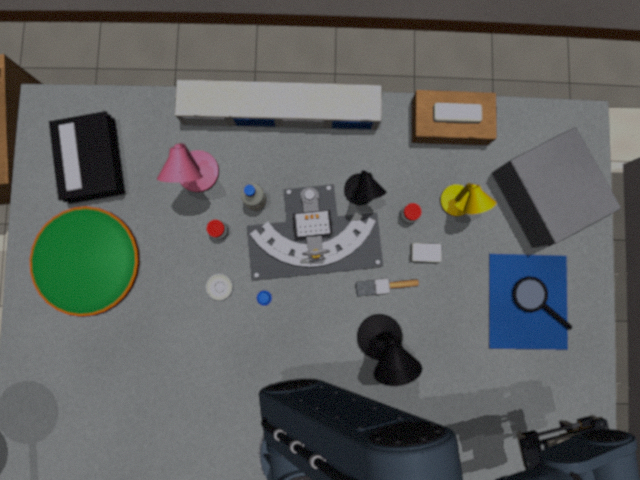

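The smaller black nozzle is right of the pivot (top view about 365,188), so the swing goes towards -y. The larger black one, at about (385,350), stands in front of the holder and is an obstacle. Next I'll measure.

```bash
cat > h.py <<'E'
import numpy as np,cv2
from station import camera_params
def ray(n,u,v):
    c=camera_params(n);K=np.array([[c['fx'],0,c['cx']],[0,c['fy'],c['cy']],[0,0,1]])
    x,y=(u-c['cx'])/c['fx'],(v-c['cy'])/c['fy']
    a,b=x,y
    for _ in range(20):
        s=1+c['k1']*(a*a+b*b);a,b=x/s,y/s
    R=np.array(c['R']);t=np.array(c['t'])
    return -R.T@t, R.T@np.array([a,b,1.])
def onz(n,u,v,z):
    o,d=ray(n,u,v);return o+d*(z-o[2])/d[2]
def dep(n,u,v,D):
    o,d=ray(n,u,v);return o+d*D[int(round(v)),int(round(u))]
def proj(n,X):
    c=camera_params(n);p=np.array(c['R'])@X+c['t'];a,b=p[:2]/p[2];s=1+c['k1']*(a*a+b*b)
    return c['fx']*a*s+c['cx'],c['fy']*b*s+c['cy']
E
python3 - <<'E'
import cv2,numpy as np
t=cv2.imread('pics/top0.png');s=cv2.imread('pics/scene0.png')
cv2.imwrite('pics/topz.png',cv2.resize(t[170:320,230:430],None,fx=4,fy=4,interpolation=cv2.INTER_CUBIC))
cv2.imwrite('pics/scenez.png',cv2.resize(s[200:350,210:410],None,fx=4,fy=4,interpolation=cv2.INTER_CUBIC))
E
```

```text
(no output)
```

View pics/topz.png

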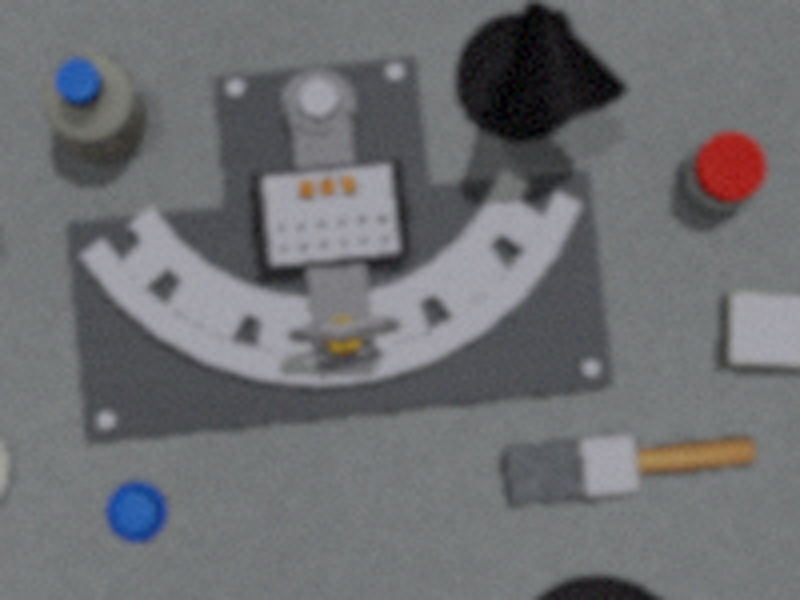

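View pics/scenez.png

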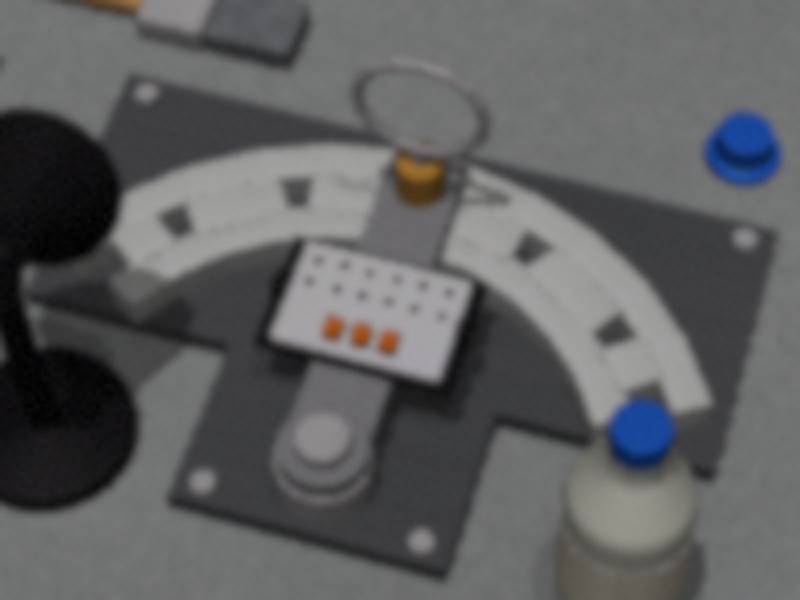

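```bash
python3 - <<'E'
from h import *
T=lambda u,v:((u-1.5)/4+230,(v-1.5)/4+170)
S=lambda u,v:((u-1.5)/4+210,(v-1.5)/4+200)
ht=[T(165,285),T(248,330),T(435,311),T(507,250)]
hs=[S(616,331),S(531,248),S(296,192),S(178,221)]
ang=np.array([.8,.4,-.4,-.8])
loc=np.c_[-.16*np.cos(ang),.16*np.sin(ang)]
for n,h in(("top",ht),("scene",hs)):
    P=np.array([onz(n,*p,.03)[:2] for p in h]);
    a=loc-loc.mean(0);b=P-P.mean(0)
    th=np.arctan2((a[:,0]*b[:,1]-a[:,1]*b[:,0]).sum(),(a*b).sum())
    R=np.array([[np.cos(th),-np.sin(th)],[np.sin(th),np.cos(th)]]);t=P.mean(0)-R@loc.mean(0)
    print(n,'yaw',th,'piv',t,'res mm',(P-(loc@R.T+t)).round(4).tolist(),'ring',R@[-.16,0]+t)
print('bolts',[onz("top",*T(*p),.014)[:2].round(4).tolist() for p in((235,88),(395,71),(105,420),(591,368))])
print('pivot top', onz("top",*T(318,98),.06),onz("scene",*S(323,437),.06))
print('ring top scene', onz("scene",*S(425,64),.141),'sides',onz("scene",*S(357,100),.115),onz("scene",*S(487,126),.108))
print('ring top topcam', onz("top",*T(297,330),.108),onz("top",*T(395,324),.108), onz("top",*T(346,326),.141))
print('boss',onz("scene",*S(419,160),.066),onz("top",*T(344,335),.066))
print('nozzle foot',onz("top",*T(517,75),.01),onz("scene",221,307,.01))
D=np.load('pics/top0.npy')
for n,p in dict(big=(380,338),bigf=(398,365),bigf2=(393,350),cone=(372,185),cap=(264,297)).items(): print(n,dep("top",*p,D))
E
```

```text
top yaw 0.128759883425546 piv [0.69387009 0.01063017] res mm [[-0.0001, 0.0007], [-0.0001, 0.0008], [0.0, -0.0007], [0.0002, -0.0009]] ring [ 0.53519459 -0.00991453]
scene yaw 0.13525223982241866 piv [0.69113576 0.01142223] res mm [[0.0001, 0.001], [-0.0003, 0.0002], [0.0006, -0.0007], [-0.0004, -0.0005]] ring [ 0.53259698 -0.01015221]
bolts [[0.7069, 0.0689], [0.7218, -0.0405], [0.4774, 0.1497], [0.5211, -0.1784]]
pivot top [0.69267943 0.01134976 0.06      ] [0.69595429 0.01314397 0.06      ]
ring top scene [ 0.53159248 -0.00892128  0.141     ] sides [ 0.54657286 -0.03832386  0.115     ] [0.52995685 0.02382347 0.108     ]
ring top topcam [0.53468818 0.02005727 0.108     ] [ 0.54011413 -0.04172898  0.108     ] [ 0.53548273 -0.01060737  0.141     ]
boss [ 0.53367973 -0.01053212  0.066     ] [ 0.53535962 -0.00990499  0.066     ]
nozzle foot [ 0.72223023 -0.12480581  0.01      ] [ 0.72231376 -0.12659391  0.01      ]
big [ 0.32386563 -0.17694817  0.10081039]
bigf [ 0.27832131 -0.19848522  0.24486258]
bigf2 [ 0.31133363 -0.18650768  0.24670573]
cone [ 0.69671502 -0.14152636  0.17812624]
cap [0.41791625 0.1250666  0.02070184]
```

```bash
python3 - <<'E'
from h import *
for n,box in(("top",(350,425,310,390)),("scene",(255,312,45,185))):
    D=np.load(f'pics/{n}0.npy');I=cv2.imread(f'pics/{n}0.png')
    P=[]
    for v in range(box[2],box[3]):
        for u in range(box[0],box[1]):
            if I[v,u].max()<45 and D[v,u]>0: P.append(dep(n,u,v,D))
    P=np.array(P)
    for lo,hi in((.005,.03),(.03,.1),(.1,.16),(.16,.2),(.2,.24),(.24,.28),(.28,.4)):
        q=P[(P[:,2]>lo)&(P[:,2]<hi)]
        if len(q)>5: print(n,lo,hi,len(q),np.percentile(q[:,:2],[2,98],axis=0).round(3).tolist())
    print(P[:,2].max())
D=np.load('pics/top0.npy')
for p in((375,287),(400,284),(426,252),(218,287),(264,297)): print(p,dep("top",*p,D).round(3))
E
```

```text
top 0.005 0.03 1157 [[0.265, -0.24], [0.374, -0.132]]
top 0.03 0.1 29 [[0.311, -0.186], [0.335, -0.168]]
top 0.1 0.16 21 [[0.321, -0.18], [0.342, -0.174]]
top 0.16 0.2 48 [[0.25, -0.188], [0.347, -0.151]]
top 0.2 0.24 750 [[0.239, -0.25], [0.341, -0.154]]
top 0.24 0.28 754 [[0.237, -0.233], [0.32, -0.175]]
0.25537071734547956Traceback (most recent call last):
  File "<stdin>", line 7, in <module>
  File "h.py", line 14, in dep
    o,d=ray(n,u,v);return o+d*D[int(round(v)),int(round(u))]
        ~~~^^^^^^^
  File "h.py", line 4, in ray
    c=camera_params(n);K=np.array([[c['fx'],0,c['cx']],[0,c['fy'],c['cy']],[0,0,1]])
ValueError: time passes only in moves, steps and waits
```

```bash
cat > /tmp/x.py <<'E'
E
python3 - <<'E'
import pickle
from station import camera_params
pickle.dump({n:camera_params(n) for n in("top","scene")},open('cp.pkl','wb'))
E
sed -i 's/from station import camera_params/import pickle\nCP=pickle.load(open("cp.pkl","rb"))\ncamera_params=lambda n:CP[n]/' h.py
python3 -m handwheel '[[[0,0,0],[0,0,0.2],0.5],[[0,0,0],[0,0,0.4],1],[[0,0,0],[0,0,0.6],1],[[0,0,0],[0,0.1,0.8],1],[[0,0,0],[0.1,0.3,0.8],1],[[0,0,0],[0.2,0.5,0.8],1],[[0,0,0],[0.3,0.7,0.8],1],[[0,0,0],[0.4,0.9,0.8],1],[[0,0,0],[0.4,0.9,0.8],1]]' 20
python3 -c "
from station import robot
o=robot.get_obs();print(o['joint_positions'].round(4),o['ee_pos'].round(4),o['tool_rot'].round(4),o['wrist_force'].round(2),o['gripper_width'],o['time_s'])"
```

```text
time_s: 0.85
ee_pos: [0.2123, -0.3504, 0.4038]
tool_rot: [0.993, 0.121, 0.0, -0.0]
wrist_force: [-0.6, -0.5, 0.0]
gripper_width: 0.0375
[-1.1403e+00 -4.8400e-02  1.7304e+00  8.0000e-04  1.4595e+00  1.8800e-01] [ 0.2123 -0.3504  0.4038] [ 9.927e-01  1.209e-01  4.000e-04 -1.000e-04] [-0.64 -0.49  0.03] 0.03753372866609831 0.85
```

```bash

python3 -m handwheel '[[[0,0,0.14],[0.1,0.2,0],1],[[0,0,0.28],[0.2,0.4,0],1],[[0,0,0.42],[0.3,0.6,0],1],[[0,0,0.56],[0.4,0.8,0],1],[[0,0,0.7],[0.5,1,0],1],[[0,0,0.84],[0.6,1,0],1],[[0,0,1],[0.7,1,0],1],[[0,0,1],[0.7,1,0],1]]' 
python3 -m handwheel '[[[0,-0.14,0],[0,0.2,0.1],1],[[0,-0.28,0],[0,0.4,0.2],1],[[0,-0.42,0],[0,0.5,0.2],1],[[0,-0.56,0],[0,0.6,0.2],1],[[0,-0.7,0],[0,0.6,0.2],1],[[0,-0.7,0],[0,0.6,0.2],1]]' 
python3 -c "
from station import robot
o=robot.get_obs();print(o['joint_positions'].round(4),o['ee_pos'].round(4),o['tool_rot'].round(4),o['wrist_force'].round(2),o['gripper_width'],o['time_s'])"
```

```text
time_s: 1.52
ee_pos: [0.3534, -0.153, 0.4033]
tool_rot: [0.869, 0.495, 0.0, -0.0]
wrist_force: [-0.5, 0.5, -0.0]
gripper_width: 0.0005
time_s: 2.02
ee_pos: [0.3494, -0.0332, 0.4429]
tool_rot: [0.838, 0.472, 0.239, 0.134]
wrist_force: [1.0, 0.1, 0.8]
gripper_width: 0.0006
[-0.3663 -0.4788  2.0334  0.2166  1.0724  0.1249] [ 0.3494 -0.0332  0.4429] [0.838  0.472  0.2386 0.1344] [0.96 0.07 0.75] 0.0005586533423286766 2.0167
```

```bash
cat > fk.py <<'E'
import numpy as np
from scipy.spatial.transform import Rotation as Ro
def fk(q,p):
    h,L1,L2,Lt,d,a,c=p
    R=Ro.from_euler('z',q[0]);x=R.apply([0,d,h])
    R=R*Ro.from_euler('y',q[1]);x=x+R.apply([0,0,L1])
    R=R*Ro.from_euler('y',q[2]);x=x+R.apply([a,0,L2])
    R=R*Ro.from_euler('ZY',[q[3],q[4]]);R2=R*Ro.from_euler('z',q[5]);x=x+R.apply([c,0,Lt])
    return x,R2
E
cat > data.py <<'E'
Q=[[-1.41462688e+00,3.51218050e-01,1.65242170e+00,1.5e-05,1.13908049,-8.45627952e-02],[-1.1403,-.0484,1.7304,.0008,1.4595,.188],[-0.3663,-0.4788,2.0334,0.2166,1.0724,0.1249]]
X=[[.13112751,-.53382112,.24311228],[.2123,-.3504,.4038],[.3494,-.0332,.4429]]
T=[[.992765,.120072,-.000013,-.000564],[.9927,.1209,.0004,-.0001],[.838,.472,.2386,.1344]]
E
python3 - <<'E'
from fk import *;from data import *
from scipy.optimize import least_squares
f=lambda p:np.concatenate([fk(q,p)[0]-x for q,x in zip(Q,X)]+[(p-[.3,.45,.43,.3,.046,0,0])*1e-3])
s=least_squares(f,[.3,.45,.43,.3,.046,0,0]);print(s.x.round(4),f(s.x)[:9].round(4))
for q,t in zip(Q,T):
    print((fk(q,s.x)[1].inv()*Ro.from_quat(t)).as_rotvec().round(4))
E
```

```text
[ 0.2585  0.4871  0.4377  0.2524  0.0465  0.0405 -0.    ] [-0.  0. -0.  0. -0.  0. -0.  0.  0.]
[-0.      0.      1.5708]
[0.0000e+00 1.0000e-04 1.5708e+00]
[ 1.0000e-04 -1.0000e-04  1.5708e+00]
```

```bash
cat > ik.py <<'E'
from fk import *
from scipy.optimize import least_squares
P=[.2585,.4871,.4377,.2524,.0465,.0405,0]
lo=np.array([-2.75,-.79,.01,-1.57,.07,-2.87]);hi=np.array([2.75,2.1,2.65,4.71,3.14,2.87])
Z90=Ro.from_euler('z',np.pi/2)
def tool(psi,t,jaw):  # z axis yaw psi, down-tilt t; jaw: roll angle about tool z from 'y horizontal'
    z=np.array([np.cos(psi)*np.cos(t),np.sin(psi)*np.cos(t),-np.sin(t)])
    y=np.array([-np.sin(psi),np.cos(psi),0]);x=np.cross(y,z)
    return Ro.from_matrix(np.c_[x,y,z])*Ro.from_euler('z',jaw)
def ik(x,R,q0,p=P):
    def f(q):
        a,b=fk(q,p);return np.r_[(a-x)*5,((b*Z90).inv()*R).as_rotvec()]
    s=least_squares(f,np.clip(q0,lo+1e-3,hi-1e-3),bounds=(lo,hi));return s.x,np.abs(s.fun).max()
E
python3 - <<'E'
from ik import *
ring=np.array([.534,-.010,.108])
for td in(0,10,20,30,45):
  for jd in(0,90,-90,180):
    t=np.radians(td);psi=.132;R=tool(psi,t,np.radians(jd));z=R.apply([0,0,1])
    x=ring-.013*z
    best=None
    for q0 in([-.2,.5,2.3,0,.5,0],[-.2,.5,2.3,3.1,1,0],[-.2,.5,2.3,3.1,1,2],[-.2,.5,2.3,3.1,1,-2],[-.2,.5,2.3,0,.5,1.5],[-.2,.5,2.3,0,.5,-1.5]):
        q,e=ik(x,R,q0)
        if e<1e-3: print(td,jd,q.round(2));break
E
```

```text
0 0 [-0.33  0.99  2.38  2.66  1.77  1.47]
0 -90 [-0.33  0.99  2.38  2.66  1.77 -0.1 ]
0 180 [-0.33  0.99  2.38  2.66  1.77 -1.67]
10 0 [-0.33  0.84  2.41  2.69  1.49  1.52]
10 -90 [-0.33  0.84  2.41  2.69  1.49 -0.05]
10 180 [-0.33  0.84  2.41  2.69  1.49 -1.62]
20 0 [-0.31  0.68  2.42  2.69  1.18  1.59]
20 -90 [-0.31  0.68  2.42  2.69  1.18  0.02]
20 180 [-0.31  0.68  2.42  2.69  1.18 -1.55]
30 0 [-0.28  0.54  2.38  2.66  0.85  1.69]
30 -90 [-0.28  0.54  2.38  2.66  0.85  0.12]
30 180 [-0.28  0.54  2.38  2.66  0.85 -1.45]
45 0 [-0.23  0.4   2.28  2.41  0.39  2.  ]
45 90 [-0.23  0.4   2.28  2.41  0.39 -2.72]
45 -90 [-0.23  0.4   2.28  2.41  0.39  0.43]
45 180 [-0.23  0.4   2.28  2.41  0.39 -1.14]
```

```bash
python3 - <<'E'
from ik import *
R=tool(-.1,np.radians(20),-np.pi/2);z=R.apply([0,0,1]);print('z',z,'quat',R.as_quat(),'toolx',R.apply([1,0,0]))
ring=np.array([.534,-.010,.108])
q0=[-.31,.68,2.42,2.69,1.18,.02]
for d,up in((.010,0),(.010,.03),(.06,0),(.08,0),(.06,.1),(.06,.2),(.08,.25)):
    q,e=ik(ring-d*z+[0,0,up],R,q0);print(d,up,(ring-d*z+[0,0,up]).round(3),q.round(3),e)
q,e=ik(np.array([.555,-.070,.128])-.01*z,R,q0);print('tgt',q.round(3),e)
qB=ik(ring-.08*z+[0,0,.2],R,q0)[0]
qn=np.array([-0.3663,-0.4788,2.0334,0.2166,1.0724,0.1249])
for s in np.linspace(0,1,11):
    q=qn+(qB-qn)*s;x,r=fk(q,P);r=r*Z90;print(round(s,2),x.round(3),'zdir',r.apply([0,0,1]).round(2))
E
```

```text
z [ 0.93499807 -0.09381272 -0.34202014] quat [-0.54955475  0.60745341 -0.42534346  0.38480238] toolx [-9.98334166e-02 -9.95004165e-01 -1.11022302e-16]
0.01 0 [ 0.525 -0.009  0.111] [-1.110e-01  6.820e-01  2.417e+00  3.130e+00  1.179e+00  1.000e-03] 1.3322676295501878e-15
0.01 0.03 [ 0.525 -0.009  0.141] [-1.110e-01  5.770e-01  2.428e+00  3.130e+00  1.085e+00  2.000e-03] 3.4083846855992306e-14
0.06 0 [ 0.478 -0.004  0.129] [-0.113  0.632  2.53   3.129  1.242 -0.   ] 1.1102230246251565e-15
0.08 0 [ 0.459 -0.002  0.135] [-1.140e-01  6.130e-01  2.575e+00  3.128e+00  1.268e+00 -1.000e-03] 8.778354709804148e-09
0.06 0.1 [ 0.478 -0.004  0.229] [-0.113  0.219  2.524  3.125  0.823  0.007] 6.789846462851301e-12
0.06 0.2 [ 0.478 -0.004  0.329] [-0.113 -0.113  2.433  3.11   0.4    0.025] 2.0095036745715333e-14
0.08 0.25 [ 0.459 -0.002  0.385] [-0.114 -0.291  2.384  3.064  0.174  0.072] 2.342683547151836e-09
tgt [-0.295  0.615  2.37   2.933  1.068  0.035] 2.914335439641036e-15
0.0 [ 0.349 -0.033  0.443] zdir [ 0.53  0.   -0.85]
0.1 [0.379 0.024 0.439] zdir [ 0.6   0.22 -0.77]
0.2 [0.404 0.069 0.447] zdir [ 0.67  0.38 -0.63]
0.3 [0.426 0.097 0.461] zdir [ 0.74  0.48 -0.48]
0.4 [0.445 0.109 0.475] zdir [ 0.8   0.5  -0.33]
0.5 [0.463 0.105 0.482] zdir [ 0.86  0.46 -0.2 ]
0.6 [0.477 0.088 0.478] zdir [ 0.92  0.37 -0.12]
0.7 [0.485 0.064 0.46 ] zdir [ 0.96  0.25 -0.1 ]
0.8 [0.486 0.038 0.429] zdir [ 0.98  0.12 -0.14]
0.9 [0.477 0.014 0.386] zdir [ 0.98 -0.   -0.22]
1.0 [ 0.459 -0.002  0.335] zdir [ 0.93 -0.09 -0.34]
```

```bash
cat > plan.py <<'E'
from ik import *
def rows(qa,qb,n,per=6):
    W=[fk(qa+(qb-qa)*s,P) for s in np.linspace(0,1,n+1)]
    for k in range(0,n,per):
        x0,r0=W[k];print('call')
        for x,r in W[k+1:k+per+1]:
            print('[%s,%s,1]'%((( r*r0.inv()).as_rotvec()/(np.pi/4)).round(2).tolist(),((x-x0)/.2).round(2).tolist()))
    print('step deg',np.degrees([(W[i+1][1]*W[i][1].inv()).magnitude() for i in range(n)]).round(1))
E
python3 - <<'E'
from plan import *
R=tool(-.1,np.radians(20),-np.pi/2);z=R.apply([0,0,1])
qB=ik(np.array([.534,-.010,.108])-.08*z+[0,0,.15],R,[-.31,.68,2.42,3.1,1,.02])[0];print(qB)
rows(np.array([-0.3663,-0.4788,2.0334,0.2166,1.0724,0.1249]),qB,24)
E
```

```text
[-0.11429029 -0.02466487  2.51974211  3.11691102  0.5753213   0.01582171]
call
[[0.15, -0.03, 0.01],[0.06, 0.13, -0.04],1]
[[0.3, -0.06, 0.01],[0.11, 0.25, -0.07],1]
[[0.45, -0.09, 0.0],[0.16, 0.37, -0.08],1]
[[0.6, -0.12, -0.01],[0.21, 0.47, -0.08],1]
[[0.74, -0.14, -0.04],[0.25, 0.56, -0.08],1]
[[0.89, -0.17, -0.08],[0.3, 0.64, -0.07],1]
call
[[0.14, -0.01, -0.04],[0.04, 0.06, 0.01],1]
[[0.29, -0.02, -0.09],[0.09, 0.11, 0.03],1]
[[0.43, -0.02, -0.15],[0.13, 0.14, 0.05],1]
[[0.56, -0.02, -0.21],[0.17, 0.16, 0.06],1]
[[0.7, -0.01, -0.28],[0.21, 0.16, 0.07],1]
[[0.83, -0.01, -0.36],[0.25, 0.15, 0.07],1]
call
[[0.13, 0.02, -0.08],[0.04, -0.02, -0.01],1]
[[0.26, 0.05, -0.16],[0.07, -0.06, -0.03],1]
[[0.38, 0.08, -0.25],[0.1, -0.1, -0.06],1]
[[0.5, 0.11, -0.34],[0.13, -0.15, -0.1],1]
[[0.61, 0.15, -0.44],[0.14, -0.2, -0.15],1]
[[0.73, 0.19, -0.54],[0.15, -0.27, -0.21],1]
call
[[0.11, 0.05, -0.1],[0.0, -0.06, -0.07],1]
[[0.22, 0.1, -0.2],[-0.01, -0.13, -0.16],1]
[[0.32, 0.16, -0.3],[-0.03, -0.19, -0.25],1]
[[0.42, 0.22, -0.41],[-0.06, -0.26, -0.35],1]
[[0.52, 0.28, -0.52],[-0.1, -0.32, -0.46],1]
[[0.62, 0.34, -0.63],[-0.15, -0.37, -0.58],1]
step deg [6.9 6.9 6.8 6.8 6.8 6.8 6.8 6.8 6.8 6.8 6.8 6.9 6.9 6.9 6.9 7.  7.  7.
 7.  7.1 7.1 7.1 7.1 7.1]
```

```bash

python3 -m handwheel '[[[0.15,-0.03,0.01],[0.06,0.13,-0.04],1],[[0.3,-0.06,0.01],[0.11,0.25,-0.07],1],[[0.45,-0.09,0],[0.16,0.37,-0.08],1],[[0.6,-0.12,-0.01],[0.21,0.47,-0.08],1],[[0.74,-0.14,-0.04],[0.25,0.56,-0.08],1],[[0.89,-0.17,-0.08],[0.3,0.64,-0.07],1],[[0.89,-0.17,-0.08],[0.3,0.64,-0.07],1]]'
python3 -m handwheel '[[[0.14,-0.01,-0.04],[0.04,0.06,0.01],1],[[0.29,-0.02,-0.09],[0.09,0.11,0.03],1],[[0.43,-0.02,-0.15],[0.13,0.14,0.05],1],[[0.56,-0.02,-0.21],[0.17,0.16,0.06],1],[[0.7,-0.01,-0.28],[0.21,0.16,0.07],1],[[0.83,-0.01,-0.36],[0.25,0.15,0.07],1],[[0.83,-0.01,-0.36],[0.25,0.15,0.07],1]]'
cat > st.py <<'E'
from station import robot
o=robot.get_obs();print('q',o['joint_positions'].round(4).tolist(),'x',o['ee_pos'].round(4).tolist(),'rot',o['tool_rot'].round(4).tolist(),'F',o['wrist_force'].round(2),'w',o['gripper_width'].round(4),o['time_s'])
E
python3 st.py; python3 - <<'E'
from plan import *
a=np.array([-0.3663,-0.4788,2.0334,0.2166,1.0724,0.1249]);b=np.array([-0.11429029,-0.02466487,2.51974211,3.11691102,0.5753213,0.01582171])
print((a+b)/2,fk((a+b)/2,P)[0])
E
```

```text
time_s: 2.6
ee_pos: [0.4116, 0.0944, 0.4281]
tool_rot: [0.831, 0.325, 0.433, -0.128]
wrist_force: [0.3, 0.4, -0.9]
gripper_width: 0.0003
time_s: 3.18
ee_pos: [0.4615, 0.1238, 0.4425]
tool_rot: [0.783, 0.053, 0.53, -0.321]
wrist_force: [-0.1, 0.6, -0.6]
gripper_width: 0.0006
[-0.24029515 -0.25173243  2.27657105  1.66675551  0.82386065  0.07036085] [0.45913296 0.12518055 0.44261111]Traceback (most recent call last):
  File "st.py", line 2, in <module>
    o=robot.get_obs();print('q',o['joint_positions'].round(4).tolist(),'x',o['ee_pos'].round(4).tolist(),'rot',o['tool_rot'].round(4).tolist(),'F',o['wrist_force'].round(2),'w',o['gripper_width'].round(4),o['time_s'])
                                                                                                                                                                                 ^^^^^^^^^^^^^^^^^^^^^^^^
AttributeError: 'float' object has no attribute 'round'
```

Following the plan well. Now the second half.

```bash
sed -i "s/o\['gripper_width'\].round(4)/o['gripper_width']/" st.py; python3 st.py
python3 -m handwheel '[[[0.13,0.02,-0.08],[0.04,-0.02,-0.01],1],[[0.26,0.05,-0.16],[0.07,-0.06,-0.03],1],[[0.38,0.08,-0.25],[0.1,-0.1,-0.06],1],[[0.5,0.11,-0.34],[0.13,-0.15,-0.1],1],[[0.61,0.15,-0.44],[0.14,-0.2,-0.15],1],[[0.73,0.19,-0.54],[0.15,-0.27,-0.21],1],[[0.73,0.19,-0.54],[0.15,-0.27,-0.21],1]]'
python3 st.py
python3 -m handwheel '[[[0.11,0.05,-0.1],[0,-0.06,-0.07],1],[[0.22,0.1,-0.2],[-0.01,-0.13,-0.16],1],[[0.32,0.16,-0.3],[-0.03,-0.19,-0.25],1],[[0.42,0.22,-0.41],[-0.06,-0.26,-0.35],1],[[0.52,0.28,-0.52],[-0.1,-0.32,-0.46],1],[[0.62,0.34,-0.63],[-0.15,-0.37,-0.58],1],[[0.62,0.34,-0.63],[-0.15,-0.37,-0.58],1]]'
python3 st.py
python3 - <<'E'
from station import camera
import cv2
for n in("scene","top"):
    cv2.imwrite(f"pics/{n}1.png",camera(n)[0])
E
```

```text
q [-0.2452, -0.2439, 2.2741, 1.6727, 0.8316, 0.0652] x [0.4615, 0.1238, 0.4425] rot [0.7829, 0.0528, 0.5304, -0.3209] F [-0.08  0.55 -0.64] w 0.0005701458552656504 3.1833
time_s: 3.77
ee_pos: [0.4912, 0.07, 0.4009]
tool_rot: [0.692, -0.284, 0.52, -0.412]
wrist_force: [0.1, 0.7, 0.2]
gripper_width: 0.0001
q [-0.1843, -0.1343, 2.397, 2.3884, 0.7083, 0.0479] x [0.4912, 0.07, 0.4009] rot [0.692, -0.2841, 0.5202, -0.4121] F [0.15 0.74 0.24] w 9.453201482610658e-05 3.7667
time_s: 4.35
ee_pos: [0.4612, -0.0038, 0.285]
tool_rot: [-0.546, 0.609, -0.427, 0.385]
wrist_force: [0.2, 0.2, -0.2]
gripper_width: 0.0004
q [-0.113, -0.0165, 2.5172, 3.1293, 0.5838, 0.0107] x [0.4612, -0.0038, 0.285] rot [-0.5463, 0.6092, -0.4268, 0.385] F [ 0.16  0.24 -0.16] w 0.00036110396787302645 4.35
```

View pics/scene1.png

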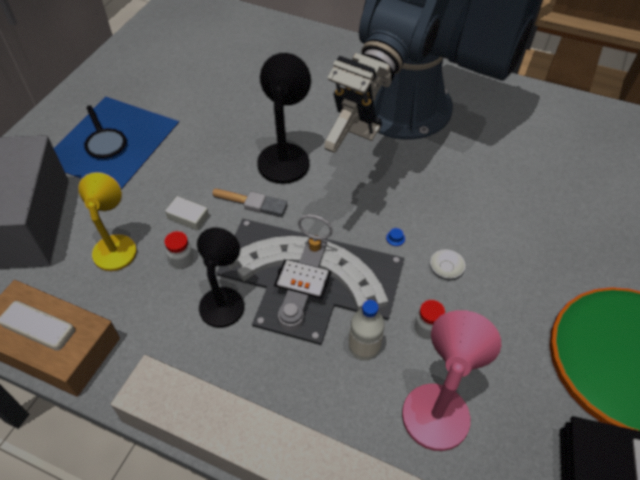

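View pics/top1.png

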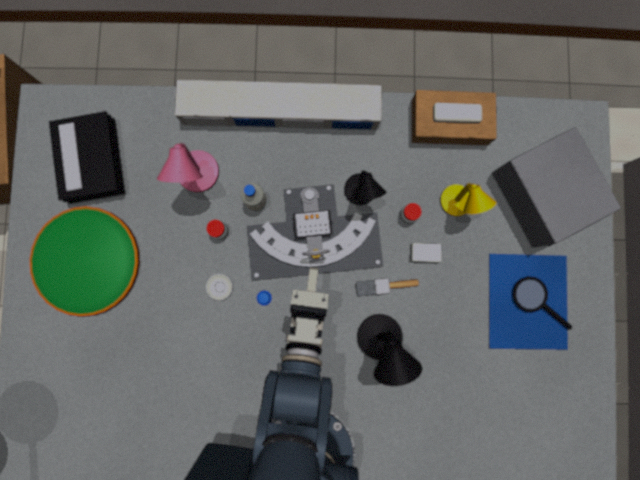

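```bash

python3 -m handwheel '[[[0,0,0],[0,0,-0.15],1],[[0,0,0],[0,0,-0.3],1],[[0,0,0],[0,0,-0.45],1],[[0,0,0],[0,0,-0.6],1],[[0,0,0],[0,0,-0.7],1],[[0,0,0],[0,0,-0.75],1],[[0,0,0],[0,0,-0.75],1],[[0,0,0],[0,0,-0.75],1]]'
python3 st.py
python3 - <<'E'
from station import camera
import cv2
for n,(a,b,c,d) in dict(scene=(150,300,230,430),top=(190,340,220,420)).items():
    I=camera(n)[0];cv2.imwrite(f"pics/{n}2.png",cv2.resize(I[a:b,c:d],None,fx=4,fy=4,interpolation=cv2.INTER_CUBIC))
E
```

```text
time_s: 5.12
ee_pos: [0.4625, -0.0033, 0.1363]
tool_rot: [-0.546, 0.608, -0.427, 0.387]
wrist_force: [-0.2, 0.5, 0.2]
gripper_width: 0.0005
q [-0.1135, 0.6144, 2.5687, 3.1306, 1.2698, 0.0042] x [0.4625, -0.0033, 0.1363] rot [-0.5462, 0.608, -0.4269, 0.3871] F [-0.25  0.46  0.15] w 0.0005331126868195648 5.1167
```

View pics/scene2.png

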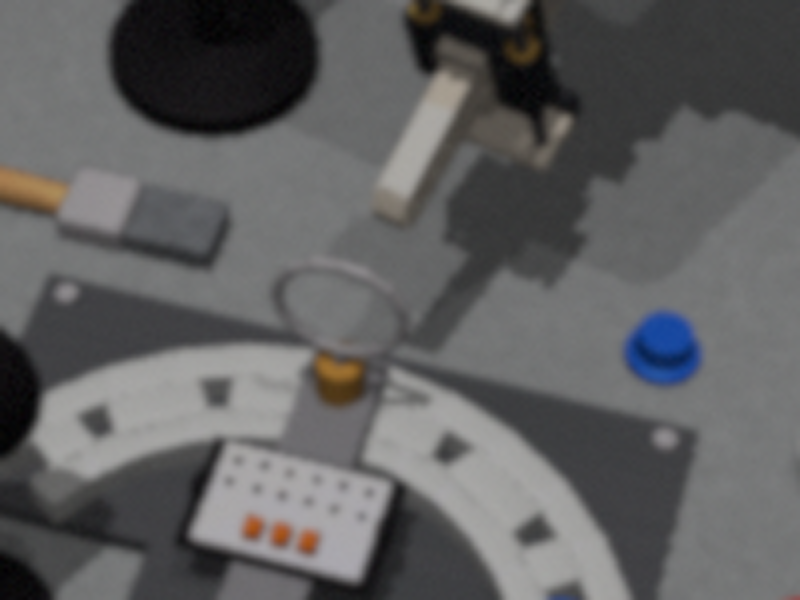

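View pics/top2.png

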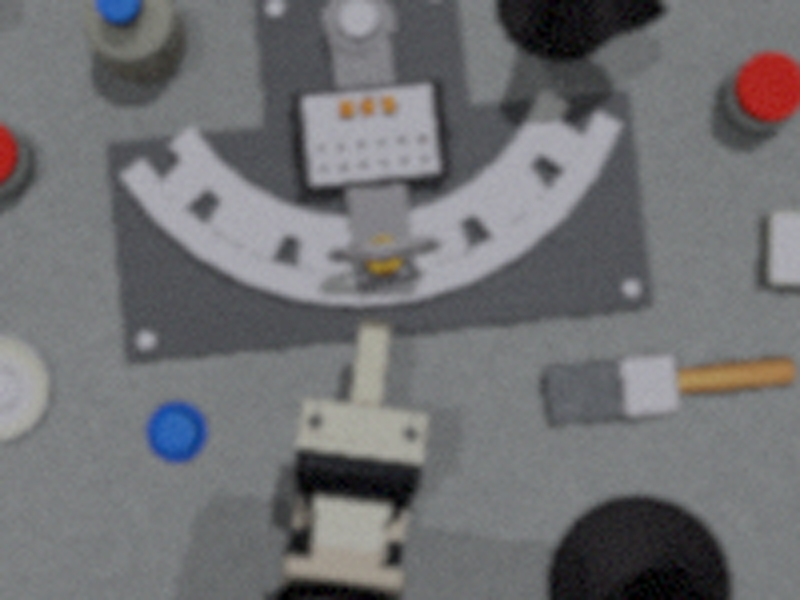

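```bash
python3 - <<'E'
from h import *
from scipy.spatial.transform import Rotation as Ro
R=Ro.from_quat([-0.5462,0.608,-0.4269,0.3871]);x=np.array([.4625,-.0033,.1363])
for dx in(-.0075,.0075):
  for dy in(-.0175,.0,.0175):
    p=x+R.apply([dx,dy,.025]);s=proj("scene",p);t=proj("top",p)
    print(dx,dy,p.round(3),'S',round((s[0]-230)*4),round((s[1]-150)*4),'T',round((t[0]-220)*4),round((t[1]-190)*4))
print(R.apply([0,0,1]))
E
```

```text
-0.0075 -0.0175 [0.493 0.001 0.144] S 395 208 T 364 314
-0.0075 0.0 [0.487 0.002 0.128] S 400 222 T 362 324
-0.0075 0.0175 [0.481 0.002 0.111] S 405 236 T 361 334
0.0075 -0.0175 [ 0.491 -0.014  0.144] S 368 196 T 388 317
0.0075 0.0 [ 0.485 -0.013  0.128] S 374 210 T 386 327
0.0075 0.0175 [ 0.479 -0.012  0.111] S 379 224 T 385 337
[ 0.93697628 -0.09623385 -0.33587871]
```

```bash
python3 - <<'E'
from station import camera
import cv2
I=camera("scene")[0];cv2.imwrite("pics/tip.png",cv2.resize(I[165:215,305:365],None,fx=12,fy=12,interpolation=cv2.INTER_CUBIC))
E
```

```text
(no output)
```

View pics/tip.png

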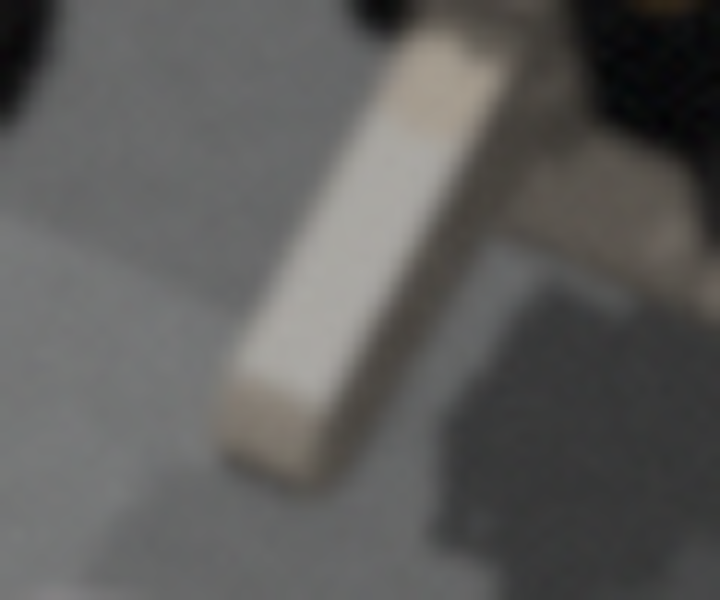

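```bash

python3 -m handwheel '[[[0,0,0],[0,0,-0.02],1],[[0,0,0],[0.04,-0.004,-0.034],1],[[0,0,0],[0.08,-0.008,-0.048],1],[[0,0,0],[0.12,-0.012,-0.063],1],[[0,0,0],[0.16,-0.016,-0.077],1],[[0,0,0],[0.2,-0.02,-0.092],1],[[0,0,0],[0.24,-0.024,-0.106],1],[[0,0,0],[0.24,-0.024,-0.106],1]]'
python3 -m handwheel '[[[0,0,0],[0.02,-0.002,-0.007],1],[[0,0,0],[0.04,-0.004,-0.014],1],[[0,0,0],[0.06,-0.006,-0.021],1],[[0,0,0],[0.08,-0.008,-0.028],1],[[0,0,0],[0.08,-0.008,-0.028],1],[[0,0,0],[0.08,-0.008,-0.028],1]]'
python3 - <<'E'
from station import camera
import cv2
for n,(a,b,c,d) in dict(scene=(180,280,240,380),top=(210,310,250,390)).items():
    I=camera(n)[0];cv2.imwrite(f"pics/{n}3.png",cv2.resize(I[a:b,c:d],None,fx=5,fy=5,interpolation=cv2.INTER_CUBIC))
E
```

```text
time_s: 5.93
ee_pos: [0.5107, -0.0091, 0.1142]
tool_rot: [-0.545, 0.609, -0.427, 0.386]
wrist_force: [-0.0, 0.3, 0.2]
gripper_width: 0.0004
time_s: 6.43
ee_pos: [0.5252, -0.0105, 0.1088]
tool_rot: [-0.545, 0.61, -0.427, 0.385]
wrist_force: [-0.8, 0.3, 0.5]
gripper_width: 0.0006
```

View pics/scene3.png

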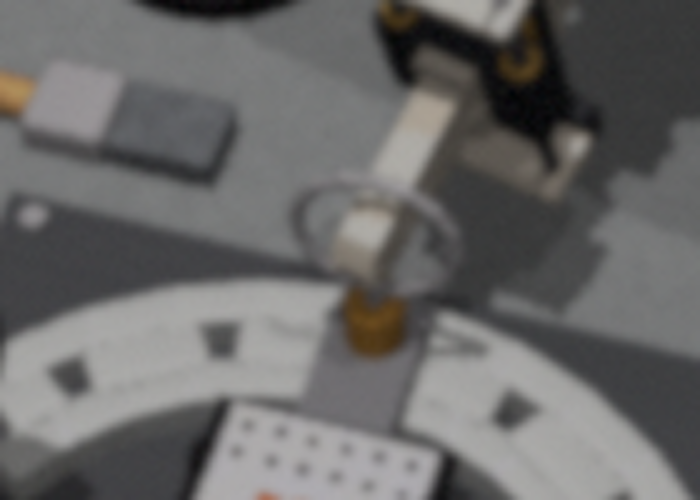

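View pics/top3.png

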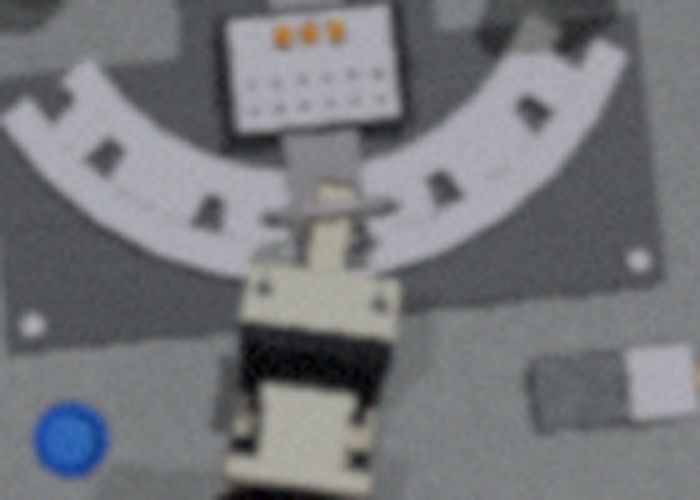

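```bash

python3 -m handwheel '[[[0,0,0],[0,0,0.015],1],[[0,0,0],[0,0,0.03],1],[[0,0,0],[0,0,0.04],1],[[0,0,0],[0,0,0.04],1],[[0,0,0],[0,0,0.04],1]]'
python3 -m handwheel '[[[0,0,0],[0,0,0.005],1],[[0,0,0],[0,0,0.01],1],[[0,0,0],[0,0,0.01],1]]'
python3 -m handwheel '[[[0,0,0],[0,0,0.005],1],[[0,0,0],[0,0,0.01],1],[[0,0,0],[0,0,0.01],1]]'
python3 -m handwheel '[[[0,0,0],[0,0,0.005],1],[[0,0,0],[0,0,0.01],1],[[0,0,0],[0,0,0.01],1]]'
```

```text
time_s: 6.95
ee_pos: [0.5252, -0.0105, 0.1172]
tool_rot: [-0.545, 0.61, -0.427, 0.385]
wrist_force: [0.1, -0.2, -0.4]
gripper_width: 0.0001
time_s: 7.2
ee_pos: [0.5252, -0.0105, 0.1189]
tool_rot: [-0.545, 0.61, -0.427, 0.385]
wrist_force: [-0.2, 0.3, -0.7]
gripper_width: 0.0004
time_s: 7.45
ee_pos: [0.5252, -0.0105, 0.121]
tool_rot: [-0.545, 0.61, -0.427, 0.385]
wrist_force: [0.8, 0.0, 0.1]
gripper_width: 0.0005
time_s: 7.7
ee_pos: [0.5249, -0.0105, 0.1225]
tool_rot: [-0.546, 0.61, -0.427, 0.385]
wrist_force: [0.5, -0.5, -4.6]
gripper_width: 0.0012
```

```bash

python3 -m handwheel '[[[0,0,0],[0,0,0.005],1],[[0,0,0],[0,0,0.01],1],[[0,0,0],[0,0,0.015],1],[[0,0,0],[0,0,0.02],1],[[0,0,0],[0,0,0.03],1],[[0,0,0],[0,0,0.03],1]]'
python3 -m handwheel '[[[0,0,0],[0,0,0.01],1],[[0,0,0],[0,0,0.02],1],[[0,0,0],[0,0,0.03],1],[[0,0,0],[0,0,0.04],1],[[0,0,0],[0,0,0.05],1],[[0,0,0],[0,0,0.06],1],[[0,0,0],[0,0,0.06],1],[[0,0,0],[0,0,0.06],1]]'
python3 - <<'E'
from station import camera
import cv2
for n,(a,b,c,d) in dict(scene=(180,280,240,380)).items():
    I=camera(n)[0];cv2.imwrite(f"pics/{n}4.png",cv2.resize(I[a:b,c:d],None,fx=5,fy=5,interpolation=cv2.INTER_CUBIC))
E
```

```text
time_s: 8.2
ee_pos: [0.525, -0.0105, 0.129]
tool_rot: [-0.545, 0.61, -0.427, 0.385]
wrist_force: [0.1, -0.9, -7.1]
gripper_width: 0.0002
time_s: 8.87
ee_pos: [0.5251, -0.0105, 0.1409]
tool_rot: [-0.545, 0.61, -0.427, 0.385]
wrist_force: [-1.6, -1.1, -7.9]
gripper_width: 0.0002
```

View pics/scene4.png

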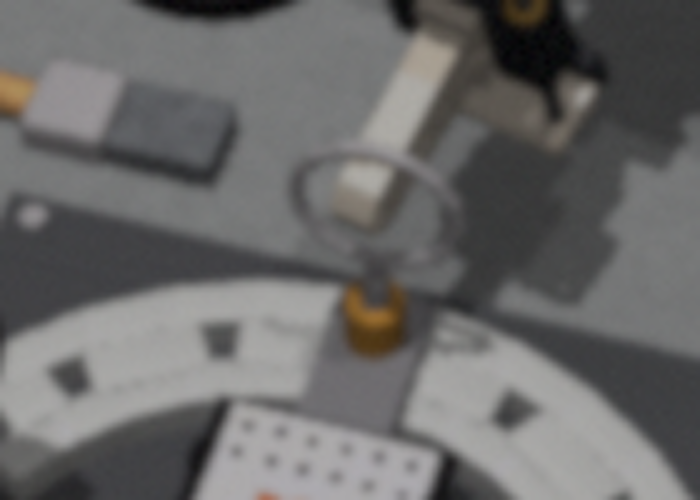

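```bash
python3 - <<'E'
import numpy as np
f=lambda a:np.array([-.16*np.cos(a+0)*np.cos(.132)-.16*np.sin(a)*np.sin(.132),-.16*np.cos(a)*np.sin(.132)+.16*np.sin(a)*np.cos(.132)])
print(((np.array([f(-.025*i) for i in range(1,9)])-f(0))/.2).round(3).tolist())
print(((np.array([f(-.2-.025*i) for i in range(1,9)])-f(-.2))/.2).round(3).tolist())
E
```

```text
[[0.003, -0.02], [0.006, -0.04], [0.01, -0.059], [0.014, -0.079], [0.019, -0.098], [0.025, -0.117], [0.03, -0.136], [0.037, -0.155]]
[[0.007, -0.019], [0.014, -0.037], [0.022, -0.056], [0.03, -0.074], [0.038, -0.092], [0.047, -0.11], [0.057, -0.128], [0.067, -0.145]]
```

```bash

python3 -m handwheel '[[[0,0,0],[0.003,-0.02,0],1],[[0,0,0],[0.006,-0.04,0],1],[[0,0,0],[0.01,-0.059,0],1],[[0,0,0],[0.014,-0.079,0],1],[[0,0,0],[0.019,-0.098,0],1],[[0,0,0],[0.025,-0.117,0],1],[[0,0,0],[0.03,-0.136,0],1],[[0,0,0],[0.037,-0.155,0],1],[[0,0,0],[0.037,-0.155,0],1]]'
python3 - <<'E'
from station import camera
import cv2
for n,(a,b,c,d) in dict(scene=(180,280,240,380),top=(210,310,250,390)).items():
    I=camera(n)[0];cv2.imwrite(f"pics/{n}5.png",cv2.resize(I[a:b,c:d],None,fx=5,fy=5,interpolation=cv2.INTER_CUBIC))
E
```

```text
time_s: 9.67
ee_pos: [0.532, -0.0428, 0.1403]
tool_rot: [-0.545, 0.611, -0.427, 0.384]
wrist_force: [-8.8, -3.8, -7.5]
gripper_width: 0.0005
```

View pics/scene5.png

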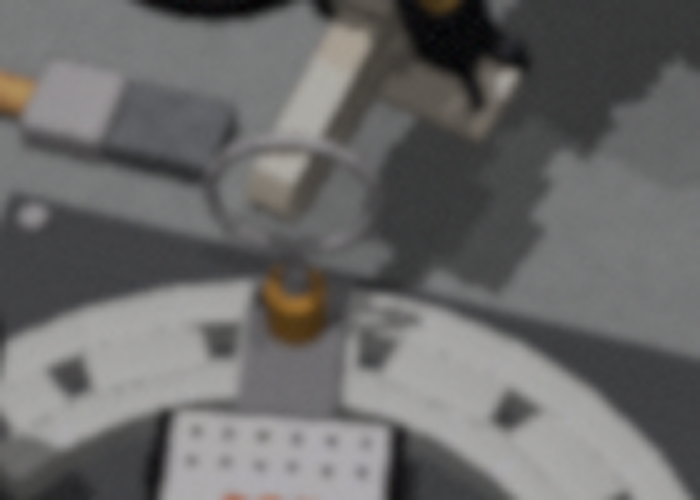

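View pics/top5.png

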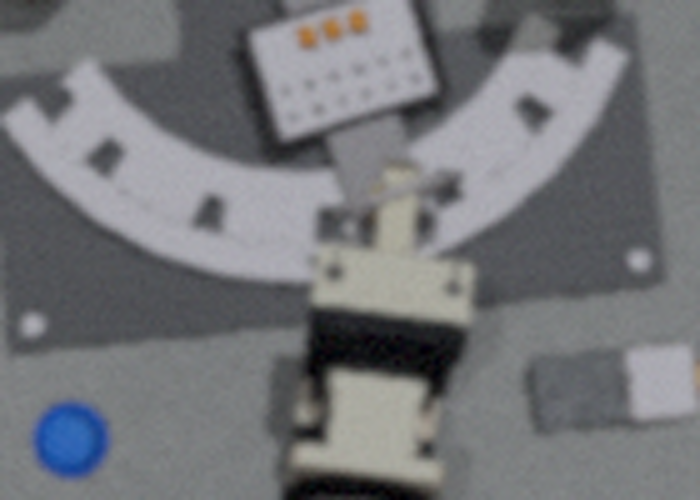

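```bash

python3 -m handwheel '[[[0,0,0],[0.005,-0.02,0],1],[[0,0,0],[0.01,-0.039,0],1],[[0,0,0],[0.016,-0.058,0],1],[[0,0,0],[0.023,-0.077,0],1],[[0,0,0],[0.03,-0.095,0],1],[[0,0,0],[0.03,-0.095,0],1]]'
python3 -m handwheel '[[[0,0,0],[0.009,-0.018,0],1],[[0,0,0],[0.018,-0.036,0],1],[[0,0,0],[0.027,-0.053,0],1],[[0,0,0],[0.027,-0.053,0],1]]'
python3 - <<'E'
from station import camera
import cv2
for n,(a,b,c,d) in dict(scene=(180,280,220,360),top=(210,310,250,390)).items():
    I=camera(n)[0];cv2.imwrite(f"pics/{n}6f.png",I);cv2.imwrite(f"pics/{n}6.png",cv2.resize(I[a:b,c:d],None,fx=5,fy=5,interpolation=cv2.INTER_CUBIC))
E
```

```text
time_s: 10.27
ee_pos: [0.5387, -0.0616, 0.1407]
tool_rot: [-0.545, 0.61, -0.427, 0.385]
wrist_force: [-4.7, -2.4, -8.2]
gripper_width: 0.0003
time_s: 10.6
ee_pos: [0.544, -0.0722, 0.1407]
tool_rot: [-0.545, 0.61, -0.427, 0.385]
wrist_force: [-6.2, -4.0, -9.0]
gripper_width: 0.0004
```

View pics/scene6.png

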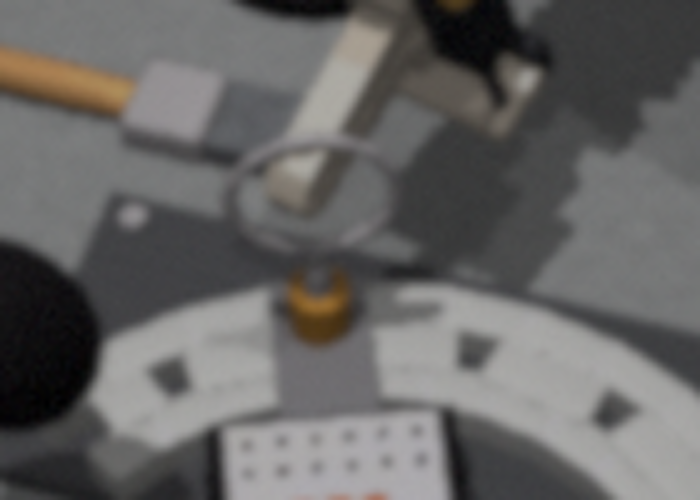

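View pics/top6.png

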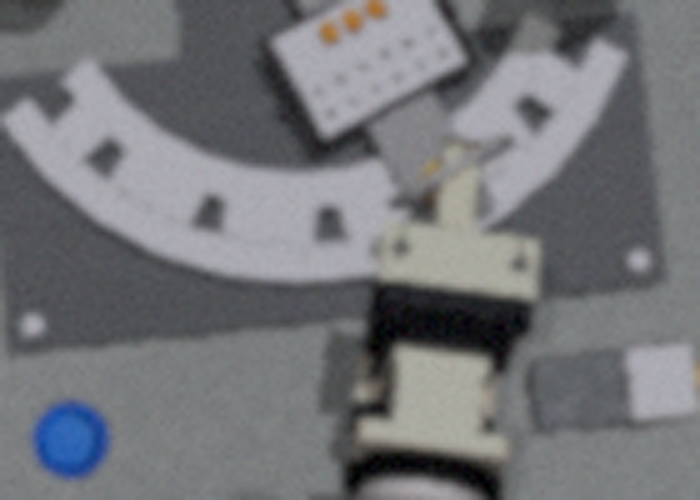

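```bash
python3 - <<'E'
from h import *
I=cv2.imread('pics/scene6f.png');J=cv2.imread('pics/scene0.png')
def orange(I,roi):
    h=cv2.cvtColor(I,cv2.COLOR_BGR2HSV);m=cv2.inRange(h,(8,120,60),(28,255,255));M=np.zeros_like(m);a,b,c,d=roi;M[a:b,c:d]=m[a:b,c:d]
    ys,xs=np.nonzero(M);return xs.mean(),ys.mean(),len(xs)
def red(I,n,roi):
    h=cv2.cvtColor(I,cv2.COLOR_BGR2HSV);m=cv2.inRange(h,(0,140,80),(20,255,255));M=np.zeros_like(m);a,b,c,d=roi;M[a:b,c:d]=m[a:b,c:d]
    ys,xs=np.nonzero(M);return xs.mean(),ys.mean(),len(xs)
piv={'scene':np.array([.6911,.0114]),'top':np.array([.6939,.0106])};yaw=.132
for nm,I in(('t0',J),('now',I)):
    r=(232,256,265,335);u,v,k=orange(I,r);b=onz('scene',u,v,.056)
    d=piv['scene']-b[:2];print(nm,'boss px',u,v,k,b.round(4),'angle',np.arctan2(d[1],d[0])-yaw,np.hypot(*d))
T0=cv2.imread('pics/top0.png');T1=cv2.imread('pics/top6f.png')
for nm,I in(('t0',T0),('now',T1)):
    u,v,k=red(I,'top',(205,222,295,335));b=onz('top',u,v,.055);d=b[:2]-piv['top'];print(nm,'orange px',u,v,k,b.round(4),'ang',np.degrees(np.arctan2(-d[1],-d[0]))*np.pi/180-yaw,np.hypot(*d))
E
```

```text
t0 boss px 314.3644859813084 244.3271028037383 107 [ 0.5377 -0.0087  0.056 ] angle -0.0018413780042741967 0.15473785914685134
now boss px 283.5943396226415 241.75471698113208 106 [ 0.5576 -0.0683  0.056 ] angle 0.40616265368218707 0.15542010000102802
t0 orange px 310.75 216.375 8 [0.634  0.0055 0.055 ] ang -0.046746622883111114 0.060087649526517906
now orange px 320.125 213.75 8 [ 0.6417 -0.0192  0.055 ] ang 0.386464043967236 0.06006623879411315
```

```bash

python3 -m handwheel '[[[0,0,0],[-0.003,0.005,-0.015],1],[[0,0,0],[-0.003,0.005,-0.03],1],[[0,0,0],[-0.003,0.005,-0.045],1],[[0,0,0],[-0.003,0.005,-0.06],1],[[0,0,0],[-0.003,0.005,-0.06],1]]'
python3 -m handwheel '[[[0,0,0],[0,0,-0.015],1],[[0,0,0],[0,0,-0.03],1],[[0,0,0],[0,0,-0.045],1],[[0,0,0],[0,0,-0.06],1],[[0,0,0],[0,0,-0.06],1]]'
python3 -m handwheel '[[[0,0,0],[0,0,-0.01],1],[[0,0,0],[0,0,-0.02],1],[[0,0,0],[0,0,-0.02],1],[[0,0,0],[0,0,-0.02],1]]'
python3 - <<'E'
from station import camera
import cv2
for n,(a,b,c,d) in dict(scene=(180,280,220,360),top=(210,310,250,390)).items():
    I=camera(n)[0];cv2.imwrite(f"pics/{n}7f.png",I);cv2.imwrite(f"pics/{n}7.png",cv2.resize(I[a:b,c:d],None,fx=5,fy=5,interpolation=cv2.INTER_CUBIC))
E
```

```text
time_s: 11.12
ee_pos: [0.5433, -0.0709, 0.1285]
tool_rot: [-0.545, 0.61, -0.427, 0.385]
wrist_force: [-4.8, -4.6, -7.8]
gripper_width: 0.0006
time_s: 11.53
ee_pos: [0.5443, -0.0704, 0.1175]
tool_rot: [-0.545, 0.609, -0.428, 0.386]
wrist_force: [-0.4, 0.1, 0.2]
gripper_width: 0.0004
time_s: 11.87
ee_pos: [0.5435, -0.0701, 0.1129]
tool_rot: [-0.545, 0.61, -0.427, 0.385]
wrist_force: [-0.3, 1.0, 0.1]
gripper_width: 0.0005
```

View pics/scene7.png

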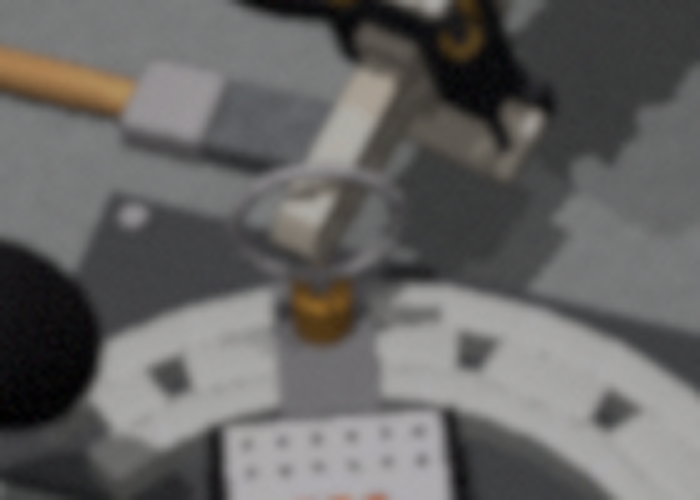

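View pics/top7.png

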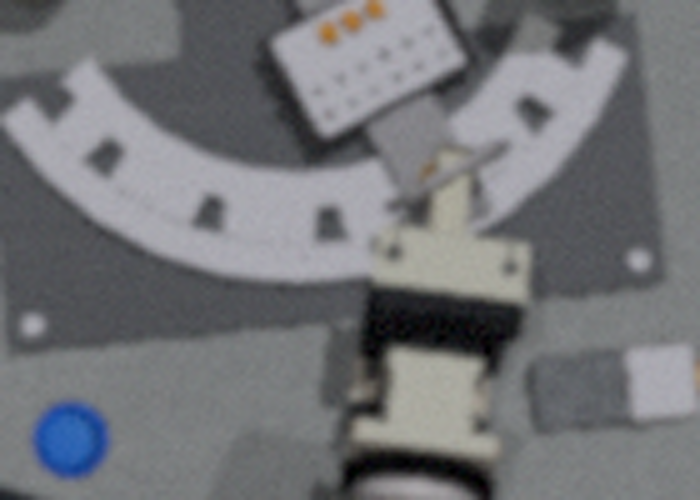

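```bash

python3 -m handwheel '[[[0,0,0],[-0.03,0.003,0.0105],1],[[0,0,0],[-0.06,0.006,0.021],1],[[0,0,0],[-0.09,0.009,0.032],1],[[0,0,0],[-0.12,0.012,0.043],1],[[0,0,0],[-0.15,0.015,0.053],1],[[0,0,0],[-0.15,0.015,0.053],1]]'
python3 -m handwheel '[[[0,0,0],[-0.05,0.005,0.018],1],[[0,0,0],[-0.1,0.01,0.036],1],[[0,0,0],[-0.15,0.015,0.053],1],[[0,0,0],[-0.2,0.02,0.071],1],[[0,0,0],[-0.22,0.022,0.08],1],[[0,0,0],[-0.22,0.022,0.08],1],[[0,0,0],[-0.22,0.022,0.08],1]]'
python3 - <<'E'
from station import camera
import cv2,numpy as np
for n,(a,b,c,d) in dict(scene=(180,280,220,360),top=(210,310,250,390)).items():
    I,D=camera(n);cv2.imwrite(f"pics/{n}8f.png",I);cv2.imwrite(f"pics/{n}8.png",cv2.resize(I[a:b,c:d],None,fx=5,fy=5,interpolation=cv2.INTER_CUBIC))
E
```

```text
time_s: 12.47
ee_pos: [0.5122, -0.067, 0.1236]
tool_rot: [-0.545, 0.61, -0.427, 0.385]
wrist_force: [-0.4, -0.6, -0.9]
gripper_width: 0.0001
time_s: 13.05
ee_pos: [0.4694, -0.0629, 0.1396]
tool_rot: [-0.545, 0.61, -0.427, 0.385]
wrist_force: [-0.1, 0.1, -0.2]
gripper_width: 0.0003
```

View pics/scene8.png

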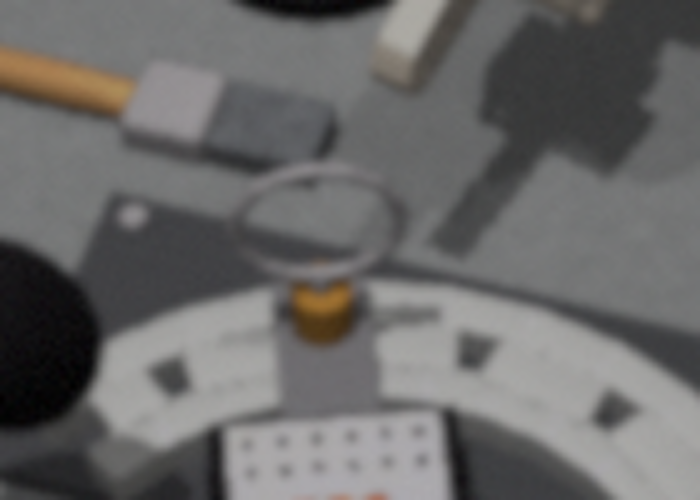

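View pics/top8f.png

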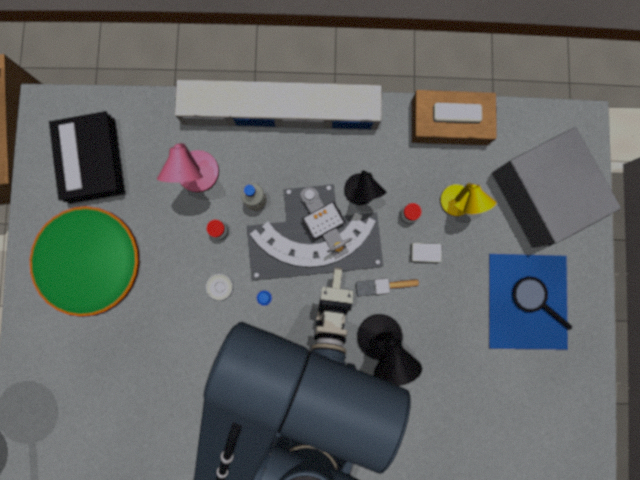

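```bash
python3 - <<'E'
from h import *
piv=np.array([.6911,.0114]);
for nm,a,roi in(('scene0',0,(225,262,265,335)),('scene8f',-.4,(225,262,265,335))):
    I=cv2.imread(f'pics/{nm}.png');h=cv2.cvtColor(I,cv2.COLOR_BGR2HSV);m=cv2.inRange(h,(8,120,60),(28,255,255));r=roi;ys,xs=np.nonzero(m[r[0]:r[1],r[2]:r[3]]);u,v=xs.mean()+r[2],ys.mean()+r[0]
    b=onz('scene',u,v,.056);d=piv-b[:2];th=np.arctan2(d[1],d[0])-.132
    print(nm,'boss ang',-th,len(xs),'boss rows',ys.min()+r[0],ys.max()+r[0])
    y=.132-a
    c=np.array([piv[0]-.16*np.cos(y),piv[1]-.16*np.sin(y)])
    t=proj('scene',np.array([*c,.141]));print(' expected ring top px',np.round(t,2), 'dv per mm',(proj('scene',np.array([*c,.142]))[1]-t[1]).round(3))
    g=cv2.cvtColor(I,cv2.COLOR_BGR2GRAY).astype(float)
    for du in(-4,-2,0,2,4):
        col=int(round(t[0]))+du;print(du,g[int(t[1])-6:int(t[1])+7,col].astype(int))
    print(' rows from',int(t[1])-6)
    cv2.imwrite(f'pics/z_{nm}.png',cv2.resize(I[205:275,int(t[0])-40:int(t[0])+40],None,fx=8,fy=8,interpolation=cv2.INTER_CUBIC))
E
```

```text
scene0 boss ang 0.0018413780042741967 107 boss rows 239 250
 expected ring top px [315.33 215.83] dv per mm -0.33
-4 [113 113 113 114 117 123 127 119 106 107 113 116 114]
-2 [114 114 114 114 115 120 127 123 109 106 112 113 113]
0 [114 116 115 114 116 117 126 127 114 106 110 113 112]
2 [114 113 114 115 116 115 121 131 128 113 108 112 113]
4 [114 113 112 114 115 115 117 125 133 125 110 109 113]
 rows from 209
scene8f boss ang -0.39924506032475915 106 boss rows 237 247
 expected ring top px [282.44 213.39] dv per mm -0.331
-4 [ 94  95  97  97  96 101 117 128 117  98 100 112 119]
-2 [ 94  95  95  96  98 110 127 127 104  85  95 112 119]
0 [ 93  91  86  82  87 109 128 122  97  83  91 109 117]
2 [ 70  64  57  59  77 104 125 121 106 106 116 119 120]
4 [ 58  64  71  86 102 118 128 124 111 110 117 121 121]
 rows from 207
```

```bash

python3 -m handwheel '[[[0,0,0],[-0.02,0.08,0.05],1],[[0,0,0],[-0.02,0.16,0.1],1],[[0,0,0],[-0.02,0.24,0.2],1],[[0,0,0],[-0.02,0.28,0.3],1],[[0,0,0],[-0.02,0.3,0.35],1],[[0,0,0],[-0.02,0.3,0.35],1],[[0,0,0],[-0.02,0.3,0.35],1],[[0,0,0],[-0.02,0.3,0.35],1]]'
python3 st.py
python3 - <<'E'
from station import camera
import cv2
from h import *
A=cv2.imread('pics/scene0.png');B=camera("scene")[0];cv2.imwrite("pics/scene9.png",B)
h=cv2.cvtColor(B,cv2.COLOR_BGR2HSV);m=cv2.inRange(h,(8,120,60),(28,255,255))[225:262,265:335];ys,xs=np.nonzero(m)
d=np.array([.6911,.0114])-onz('scene',xs.mean()+265,ys.mean()+225,.056)[:2];print('angle',-(np.arctan2(d[1],d[0])-.132))
E
```

```text
time_s: 13.82
ee_pos: [0.4654, -0.003, 0.2088]
tool_rot: [-0.545, 0.61, -0.427, 0.385]
wrist_force: [0.4, -0.5, -0.6]
gripper_width: 0.0007
q [-0.1054, 0.2904, 2.5616, 3.1439, 0.9353, 0.0033] x [0.4654, -0.003, 0.2088] rot [-0.5455, 0.6099, -0.427, 0.385] F [ 0.39 -0.52 -0.6 ] w 0.0006555243449811014 13.8167
angle -0.40043020014669983
```

View pics/scene9.png

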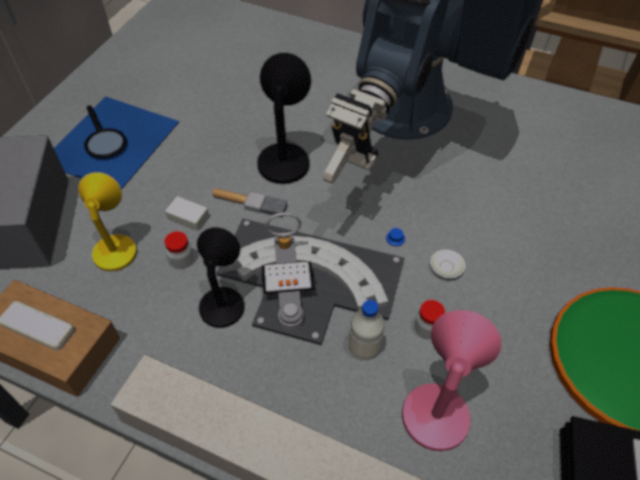

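The arm is at the next hole on the nozzle's side, with the ring at (284,222). The fingers are well clear at (335,175), and the other objects are at the same pixels as at the start.

```bash
python3 -c "
from station import robot
print(robot.sign_off())"
```

```text
the job is handed in; nothing more can be done
None
```

I hooked the closed fingers through the pull ring and lifted the pin about 18 mm. I then swung the arm one hole to the right (the fixture's -y side, where the smaller black nozzle stands) and let the pin spring home. After that I drew the fingers out, moved clear and handed the job in at about 14 s. No verdict was reported.

- **Arm angle:** the last picture gives -0.400 rad.
- **Pin home:** the ring's top edge is within about 0.5 mm of its home height.
- **Forces:** the wrist force read at most about 12 N in the readings at the end of each move, and about 0 once the fingers were out of the ring.
- **Other objects:** they show at the same image positions as at the start, judged by eye.

**Checks that disagreed:**
- During the swing, the top view gave a change of about 0.43 rad from only 8 pixels, against 0.408 from the scene view. I went by the scene view, and the pin then seated.
- Before entering the ring, the fingertips showed about 4–6 mm off their predicted image position. I lowered the entry by 4 mm, and the fingers went in without contact.

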